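# Snap the bearing cover home with the seating tool

## Task

One of the two carousel drive units still has its green bearing cover standing proud and a little crooked, with the red band showing. Pick up the seating tool, set its foot inside the cover's rim and press straight down until the cover clicks fully home and level, keeping it pressed for a moment. Then stand the tool back upright with its whole foot on the blue mat and let go; press only with the tool, never with the gripper on the cover, leave the other, seated cover alone and do not disturb the other things.

Things in the scene. Friction and masses are not known exactly. Their poses are not given: they have to be found in the camera images.
- proud_cover: green round cover, 96 mm across, still proud (red band shows below it). Origin: centre of its flat pressing face, z up. A rim 4 mm high, 4 mm wide edges the face (flat inside: 88 mm). Face 80 mm above the table when proud, 70 mm when home; stays where left. Starts up to 5 degrees crooked and rocks about its centre: a push off-centre or on the rim cocks it, a flat foot pressed inside the rim levels it
- proud_unit: white drive unit under the proud cover, fixed: housing 120 x 120 mm, top 52 mm above the table, two steel spring clips (to 68 mm) beside the cover. Origin: centre of its underside on the table, below the cover's centre. The clips make the snap: the force to push the cover down rises to 10 to 14 N in the first 2 to 3 mm, falls past half way (click), then a hard stop at 10 mm
- seated_cover: the same green cover on the other, identical unit, already home (face 70 mm above the table, no red showing); not to be touched. Origin: centre of its face
- tool_mid (a point): seating tool standing on the mat: flat round aluminium foot 60 mm across and 16 mm thick, with a plain round black upright handle 30 mm across on top; 82 mm tall in all, 0.2 to 0.4 kg. This point is on its axis, half-way up: 41 mm above the foot's underside, on the handle. z points up along the handle
- mat: blue square mat fixed on the table, 140 x 140 mm, 4 mm thick. Origin: centre of its underside, on the table; its sides lie along its x and y
- vial_a: bystander: glass vial with blue cap, 28 mm across, 62 mm tall; origin under its centre
- vial_b: bystander: glass vial with red cap, 28 mm across, 62 mm tall; origin under its centre
- reagent: bystander: white bottle with blue cap, 70 mm across, 150 mm tall; origin under its centre
- beaker: bystander: glass beaker, 72 mm across, 90 mm tall; origin under its centre
- tip_box: bystander: yellow pipette-tip box, 85 x 120 x 55 mm; origin under its centre

How it is judged:
By the outcome, as a careful person would: the job done as asked, in the order asked, and still so for the second after the job is handed in, with the robot touching nothing.
It also fails if it takes over 51 s, if anything falls off the work surface, if the arm or the gripper's body presses on something with over 40 N, if the wrist force passes 120 N, or if a joint passes its speed limit or range.

## Robot

A 6-joint arm with a two-finger parallel gripper is mounted at the origin on the work surface. World frame = base frame: x ahead of the robot, y to its left, z up, the work surface at z = 0. Lengths are in m, angles in degrees, forces in N, time in s.
With the tool pointing down it reaches from about 0.3 to 0.75 m from the base axis. Payload 8.5 kg.
Tool frame: the origin (TCP) lies at the very end of the fingers, on their centre line; the grasp point (between the pads) lies env.pinch_z behind it (env.pinch_z is the distance from the TCP to the grasp point, in m); z points along the fingers, y is the line along which they close (so a half turn about z gives the same grasp; the last joint's range is limited). The gripper opens to 85 mm and grips with 20 to 120 N. Pads are 22 mm wide; open, the fingers measure 114 mm over their backs; the gripper's body (76 mm by 85 mm) begins 54 mm behind the grasp point. The pads swing forward as they close: fully open they stand 13 mm farther back than shut.
Start: joints at [53.612, 21.807, 74.336, -0, 83.858, -12.336], TCP at [0.224, 0.502, 0.231] pointing down, gripper open.
Joint ranges: [-178.18, 178.18], [-50.72, 133.34], [12.68, 142.11], [-81.47, 261.47], [9.98, 163.14], [-165.26, 165.26]. Speed limits (degrees/s): [136.94, 136.94, 180, 180, 180, 180].

## Interface

Orientations are given as a 3x3 rotation matrix whose columns are the frame's x, y, z axes.
In Python, from rig import telemetry, get_image, env gives the robot as it stands. The module is installed in compiled form; this text tells all that it offers.
- The arm moves only by the tool apply_moves, never from a script. Its argument "series" is a list of rows, each a list of 7 numbers: the shift along the tool's x, y, z in mm, then the turn, a rotation vector about the tool's x, y, z in degrees, then the opening, from 0 (shut) to 1 (fully open). A call has 1 to 12 rows; each row shifts and turns the commanded pose from where the row before left it, along the tool's axes as they then stand; what a row does not reach is not made up. A row lasts 1/8 s, in which the tool goes at most 62.5 mm and 10.7 degrees, less where a joint would pass 70% of its speed; a pose out of reach is approached as far as the arm can. A call with a gripper value outside its range is refused whole. The fingers move at their own pace and stop on an object; "grip_force" is the grip in N (left out, the last holds). Time passes only in rows, so rows that do not move let the fingers close. It gives the time, the measured TCP pose, the force, the opening and the grip force at its end, in the units of the state.
- telemetry.observe(): the state, without advancing time (a new reading comes with each control period).
- get_image(name): name is "side" or "top" or "wrist"; returns a dict with "frame" (480x640x3 uint8, red, green, blue), "z_map" (480x640 float32, m along the optical axis (not along the pixel's ray), 0 where there is no reading), "vertical_fov" (degrees; the focal length in pixels is half the picture's height over the tangent of half this angle, whatever the lens; pixels are square), "cx", "cy" (the principal point, pixels), "eye" and "attitude" of the camera in the world; the wrist camera has in their place "mount" (4x4, takes a point from camera to tool coordinates, whose origin is the TCP and whose axes are the flange's). Camera axes: x right, y up, looking along -z (the intrinsics and any distortion apply to the point x, -y, -z); pixel columns grow to the right and rows downward; lengths in m; the calibration is good to about 2 mm. A picture is of the moment at which its call begins: read the wrist's pose just before it.
- env.close_job(): hands the job in; it is judged then, once.
The state is a dict: "time_s": time; "q": joint angles; "qvel": joint speeds; "joint_efforts": joint torques, N m; "position": TCP position; "tool_rot": TCP orientation; "ft_force": force on the tool from outside, world axes, zero at the start; "wrist_torque": the same for the moment, N m; "grip_width": finger opening in m; "gripper_force": force on a finger pad.
Only numpy, scipy, OpenCV 4.12 (cv2) and the standard library are available. Lean on these libraries where they do the work, as an engineer would, in place of code of your own. Each camera call takes 0.05 s, during which the arm holds its last target. There are 200 camera calls.

## Working session

There is one attempt and no reset: what is moved stays moved. The work goes in short steps, Python scripts to look and compute and a tool call to move; the robot and the scene stay as the last step left them, time stands still between calls to the robot, and variables do not carry over. Pictures are saved under pics/ and viewed, at most 10 in all, crops included, and the job is handed in when it is done.

Besides the shell and the picture viewer there is one more tool, called after ">>>" as name([rows], argument=value, ...), one row to a line, values as JSON. apply_moves: Moves the arm, as the interface text tells. Its arguments: {"type":"object","properties":{"series":{"type":"array"},"grip_force":{"type":"number"}},"required":["series"]}

```bash
mkdir -p pics; python3 - <<'E'
from rig import telemetry, get_image, env
import numpy as np, cv2
s=telemetry.observe(); print({k:np.round(v,3).tolist() for k,v in s.items()}, env.pinch_z)
ims=[]
for n in ("side","top"):
    d=get_image(n); np.savez(f"{n}0.npz",**d); ims.append(d["frame"])
    print(n,{k:(np.round(v,4).tolist()) for k,v in d.items() if k not in("frame","z_map")}, d["z_map"].min(),d["z_map"].max())
    cv2.imwrite(f"pics/{n}0.png",d["frame"][...,::-1])
E
```

```text
{'time_s': 0.0, 'q': [53.611, 21.842, 74.385, 0.0, 83.857, -12.335], 'qvel': [0.003, -0.048, 0.117, 0.059, -0.111, -0.027], 'joint_efforts': [-0.001, -44.845, -23.128, -0.0, 0.005, 0.0], 'position': [0.224, 0.502, 0.231], 'tool_rot': [[-0.913, 0.408, -0.001], [0.408, 0.913, -0.001], [0.0, -0.001, -1.0]], 'ft_force': [-0.308, -0.035, 0.008], 'wrist_torque': [0.062, -0.025, 0.035], 'gripper_force': 0.0, 'grip_width': 0.085} 0.0187
side {'vertical_fov': 42.9134, 'cx': 317.5612, 'cy': 249.146, 'eye': [0.3486, -0.7158, 0.7052], 'attitude': [[0.9335, 0.2411, -0.2653], [-0.3579, 0.5838, -0.7288], [-0.0209, 0.7753, 0.6313]]} 0.0 3.3306396
top {'vertical_fov': 48.3274, 'cx': 319.871, 'cy': 240.3671, 'eye': [0.3986, 0.0184, 1.1287], 'attitude': [[-0.0199, 0.9829, -0.183], [-0.9994, -0.0144, 0.0313], [0.0281, 0.1835, 0.9826]]} 0.0 2.0751913
```

View pics/side0.png

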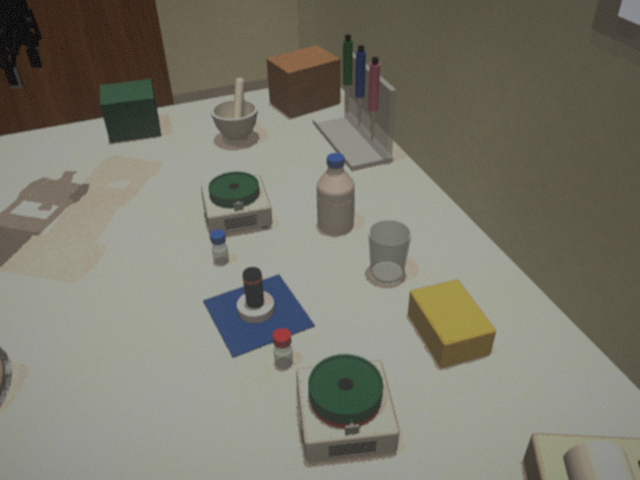

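View pics/top0.png

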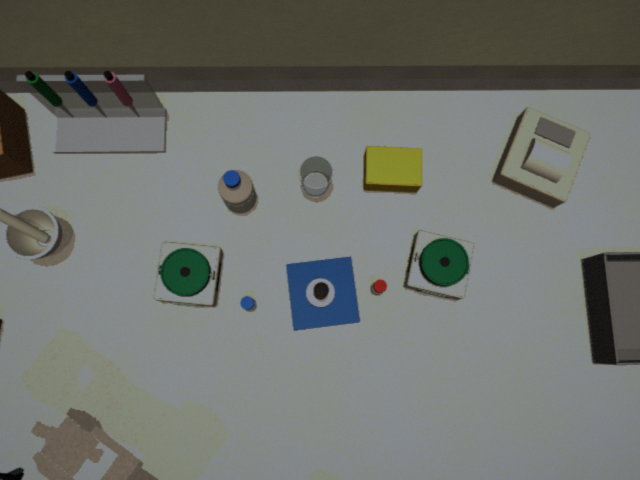

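Side view: the near unit at (345,390) shows the red band, so it is the proud one; the far one at (235,190) is seated. The tool stands on the mat at (256,300), with the red vial at (283,347) nearby. In the top view, the proud cover is at (444,262), the tool at (321,292), the mat around (323,293) and the seated cover at (186,272).

```bash
cat > h.py <<'E'
import numpy as np, cv2
def f_of(d): return 240/np.tan(np.radians(float(d["vertical_fov"])/2))
def pose(d,s=None):
    if "eye" in d: return np.array(d["attitude"]),np.array(d["eye"])
    T=np.eye(4);T[:3,:3]=s["tool_rot"];T[:3,3]=s["position"];T=T@np.array(d["mount"]);return T[:3,:3],T[:3,3]
def ray(d,uv,s=None):
    R,e=pose(d,s);f=f_of(d);return e,R@np.array([(uv[0]-d["cx"])/f,-(uv[1]-d["cy"])/f,-1.])
def on_plane(d,uv,z,s=None):
    e,r=ray(d,uv,s);return e+r*(z-e[2])/r[2]
def cross(a,b):  # two (e,r): midpoint and gap
    (e1,r1),(e2,r2)=a,b
    t=np.linalg.lstsq(np.c_[r1,-r2],e2-e1,rcond=None)[0];p,q=e1+t[0]*r1,e2+t[1]*r2
    return (p+q)/2,np.linalg.norm(p-q)
def cloud(d,s=None):
    R,e=pose(d,s);f=f_of(d);v,u=np.mgrid[:480,:640];z=d["z_map"]
    P=np.stack([(u-d["cx"])/f*z,-(v-d["cy"])/f*z,-z],-1)@R.T+e;P[z==0]=np.nan;return P
def blobs(m,amin=60):
    n,l,st,c=cv2.connectedComponentsWithStats(m.astype(np.uint8));return [(l==i,st[i],c[i]) for i in range(1,n) if st[i,4]>=amin]
E
python3 - <<'E'
from h import *
for n in("top","side"):
    d=dict(np.load(n+"0.npz"));P=cloud(d);hsv=cv2.cvtColor(d["frame"],cv2.COLOR_RGB2HSV);H,S,V=[hsv[...,i].astype(int) for i in range(3)]
    masks=dict(green=(H>60)&(H<95)&(S>120)&(V>40),blue=(H>100)&(H<125)&(S>130)&(V>60),red=((H<8)|(H>172))&(S>140)&(V>60),yellow=(H>20)&(H<33)&(S>150)&(V>80))
    for k,m in masks.items():
        for b,st,c in blobs(m,40):
            p=P[b];h=np.nanmedian(p[:,2]); (cc,ax,an)=cv2.fitEllipse(cv2.findContours(b.astype(np.uint8),0,1)[0][0])
            print(n,k,st.tolist(),np.round(cc,1),np.round(ax,1),"med",np.round(np.nanmedian(p,0),3),"z5,95",np.round(np.nanpercentile(p[:,2],[5,95]),3),"ext",np.round(np.nanpercentile(p[:,:2],98,axis=0)-np.nanpercentile(p[:,:2],2,axis=0),3))
    # tool: dark/white inside mat bounding
    u,v=(321,292) if n=="top" else (254,290)
    w=slice(v-45,v+45),slice(u-45,u+45); Q=P[w]; 
    t=(Q[...,2]>0.01)&(Q[...,2]<0.2)&(np.hypot(Q[...,0]-P[v,u,0],Q[...,1]-P[v,u,1])<.06)
    foot=t&(abs(Q[...,2]-.02)<.006); top=t&(Q[...,2]>.075)
    for nm,m in(("foot",foot),("top",top)): print(n,nm,m.sum(),np.round(np.nanmean(Q[m],0),4), np.round((np.nanmax(Q[m],0)+np.nanmin(Q[m],0))/2,4))
E
```

```text
top green [27, 72, 12, 12, 53] [32.2 77.7] [ 9.7 10.7] med [0.875 0.505 0.21 ] z5,95 [0.206 0.212] ext [0.021 0.018]
top green [421, 239, 47, 47, 1643] [444.4 261.6] [44.9 46.8] med [ 0.547 -0.263  0.08 ] z5,95 [0.076 0.084] ext [0.084 0.084]
top green [160, 249, 49, 47, 1701] [184.6 271.7] [45.8 47.6] med [0.537 0.254 0.07 ] z5,95 [0.066 0.074] ext [0.084 0.085]
top blue [65, 72, 13, 12, 47] [70.9 77.3] [ 9.4 10.9] med [0.875 0.434 0.21 ] z5,95 [0.207 0.214] ext [0.058 0.05 ]
top blue [224, 171, 16, 15, 198] [231.2 178. ] [14.7 15.4] med [0.704 0.153 0.15 ] z5,95 [0.146 0.152] ext [0.028 0.026]
top blue [287, 257, 72, 73, 3519] [322.3 293. ] [75.4 76.1] med [ 0.494 -0.025  0.003] z5,95 [0.    0.007] ext [0.134 0.135]
top blue [241, 297, 13, 12, 126] [247.  302.5] [11.3 12.3] med [0.474 0.131 0.062] z5,95 [0.057 0.065] ext [0.022 0.023]
top red [373, 280, 14, 13, 130] [379.4 285.8] [11.8 12.3] med [ 0.503 -0.133  0.061] z5,95 [0.058 0.064] ext [0.024 0.022]
top yellow [365, 147, 57, 40, 2095] [393.4 166.1] [41.9 66.4] med [ 0.755 -0.174  0.054] z5,95 [0.051 0.058] ext [0.079 0.114]
top foot 425 [ 0.4933 -0.0133  0.0194] [ 0.4964 -0.0149  0.0199]
top top 198 [ 0.4949 -0.0141  0.0844] [ 0.4959 -0.0143  0.0834]
side blue [328, 154, 15, 7, 75] [335.  157.1] [ 6.  13.4] med [0.702 0.153 0.15 ] z5,95 [0.149 0.152] ext [0.023 0.021]
side blue [211, 230, 13, 8, 69] [217.2 233.8] [ 6.3 11.9] med [0.473 0.132 0.062] z5,95 [0.06  0.064] ext [0.019 0.02 ]
side red [273, 329, 17, 13, 169] [281.1 334.9] [11.8 16.2] med [ 0.501 -0.134  0.062] z5,95 [0.06  0.064] ext [0.021 0.021]
side foot 576 [ 0.4922 -0.0238  0.0196] [ 0.4939 -0.0163  0.0198]
side top 287 [ 0.4929 -0.0189  0.0836] [ 0.494  -0.0147  0.0822]
```

>>> apply_moves([
  [-20, -16, 1, 0, 0, 0, 1],
  [-40, -31, 3, 0, 0, 0, 1],
  [-40, -31, 3, 0, 0, 0, 1],
  [-40, -31, 3, 0, 0, 0, 1],
  [-40, -31, 3, 0, 0, 0, 1],
  [-40, -31, 3, 0, 0, 0, 1],
  [-40, -31, 3, 0, 0, 0, 1],
  [-40, -31, 3, 0, 0, 0, 1],
  [-40, -31, 3, 0, 0, 0, 1],
  [-40, -31, 3, 0, 0, 0, 1],
  [-40, -31, 3, 0, 0, 0, 1],
  [-38, -34, 2, 0, 0, 0, 1],
], grip_force=80)

```text
time_s: 1.6
position: [0.4961, -0.0148, 0.198]
tool_rot: [[-0.913, 0.408, -0.001], [0.408, 0.913, 0.0], [0.001, 0.0, -1.0]]
ft_force: [0.8, 0.4, -0.2]
grip_width: 0.0852
gripper_force: 0.0
```

>>> apply_moves([
  [0, 0, 0, 0, 0, 0, 1],
  [0, 0, 0, 0, 0, 0, 1],
])

```text
time_s: 1.85
position: [0.4953, -0.0129, 0.198]
tool_rot: [[-0.913, 0.408, -0.001], [0.408, 0.913, 0.0], [0.001, 0.0, -1.0]]
ft_force: [-0.6, 0.2, 1.0]
grip_width: 0.0856
gripper_force: 0.0
```

```bash
python3 - <<'E'
from rig import telemetry, get_image
from h import *
s=telemetry.observe(); print(np.round(s["position"],4),np.round(s["tool_rot"],4).tolist(),s["ft_force"])
d=get_image("wrist"); np.savez("w1.npz",**d,**{k:s[k] for k in("position","tool_rot")}); print(np.round(d["mount"],4).tolist(),d["vertical_fov"])
cv2.imwrite("pics/w1.png",d["frame"][...,::-1])
P=cloud(d,s)
for lo,hi in((.014,.025),(.078,.095)):
    m=(P[...,2]>lo)&(P[...,2]<hi)&(np.hypot(P[...,0]-.495,P[...,1]+.015)<.045); 
    if m.sum(): Q=P[m];print(m.sum(),np.round(np.nanmean(Q,0),4),np.round((np.nanpercentile(Q,99,axis=0)+np.nanpercentile(Q,1,axis=0))/2,4),np.round(np.ptp(Q,axis=0),4))
E
```

```text
[ 0.4953 -0.0129  0.198 ] [[-0.9131, 0.4078, -0.001], [0.4078, 0.9131, 0.0005], [0.0011, 0.0, -1.0]] [-0.64588975  0.18715121  1.0053167 ]
[[-0.0012, 0.9443, 0.3291, 0.0852], [1.0, 0.0013, -0.0001, -0.0002], [-0.0005, 0.3291, -0.9443, -0.1429], [0.0, 0.0, 0.0, 1.0]] 58.529844885897674
2530 [ 0.4873 -0.01    0.0203] [ 0.4935 -0.0137  0.0192] [0.0583 0.0592 0.0108]
1771 [ 0.494  -0.0132  0.0855] [ 0.4949 -0.0134  0.083 ] [0.0301 0.03   0.0106]
```

View pics/w1.png

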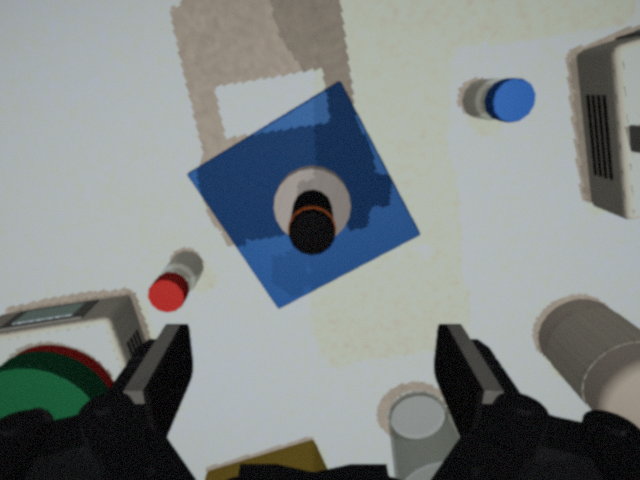

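Wrist view: handle top at (312,235), foot at (312,203) on the mat with corners (188,174), (340,83), (420,235), (279,307). The fingers straddle the tool. The axis is about (0.4945, -0.0135), within 1 mm of the TCP, so I descend and grip.

>>> apply_moves([
  [0, -1, 15, 0, 0, 0, 1],
  [0, 0, 30, 0, 0, 0, 1],
  [0, 0, 35, 0, 0, 0, 1],
  [0, 0, 35, 0, 0, 0, 1],
  [0, 0, 25, 0, 0, 0, 1],
  [0, 0, 15, 0, 0, 0, 1],
  [0, 0, 8, 0, 0, 0, 1],
  [0, 0, 0, 0, 0, 0, 1],
])

```text
time_s: 2.9
position: [0.4951, -0.0135, 0.0354]
tool_rot: [[-0.914, 0.407, -0.0], [0.407, 0.914, 0.0], [0.0, -0.0, -1.0]]
ft_force: [-0.6, -0.2, 0.4]
grip_width: 0.0855
gripper_force: 0.0
```

>>> apply_moves([
  [0, 0, 0, 0, 0, 0, 0],
  [0, 0, 0, 0, 0, 0, 0],
  [0, 0, 0, 0, 0, 0, 0],
  [0, 0, 0, 0, 0, 0, 0],
  [0, 0, 0, 0, 0, 0, 0],
  [0, 0, 0, 0, 0, 0, 0],
  [0, 0, 0, 0, 0, 0, 0],
  [0, 0, 0, 0, 0, 0, 0],
])

```text
time_s: 3.9
position: [0.4954, -0.0141, 0.0358]
tool_rot: [[-0.913, 0.408, 0.001], [0.408, 0.913, -0.0], [-0.001, 0.0, -1.0]]
ft_force: [-0.3, 2.2, 5.7]
grip_width: 0.0281
gripper_force: 78.5
```

>>> apply_moves([
  [0, 0, -5, 0, 0, 0, 0],
  [0, 0, -15, 0, 0, 0, 0],
  [0, 0, -25, 0, 0, 0, 0],
  [0, 0, -30, 0, 0, 0, 0],
  [0, 0, -35, 0, 0, 0, 0],
  [-15, -8, -25, 0, 0, 0, 0],
  [-30, -18, -15, 0, 0, 0, 0],
  [-40, -22, 0, 0, 0, 0, 0],
  [-40, -22, 0, 0, 0, 0, 0],
  [-35, -20, 0, 0, 0, 0, 0],
  [-20, -10, 0, 0, 0, 0, 0],
  [-8, -6, 0, 0, 0, 0, 0],
])

```text
time_s: 5.4
position: [0.6237, -0.1883, 0.1843]
tool_rot: [[-0.913, 0.408, -0.002], [0.408, 0.913, 0.001], [0.002, 0.0, -1.0]]
ft_force: [-0.3, 0.1, -3.6]
grip_width: 0.0284
gripper_force: 79.2
```

>>> apply_moves([
  [0, 0, 0, 0, 0, 0, 0],
  [0, 0, 0, 0, 0, 0, 0],
  [0, 0, 0, 0, 0, 0, 0],
])

```text
time_s: 5.78
position: [0.6235, -0.1868, 0.1857]
tool_rot: [[-0.913, 0.407, 0.0], [0.407, 0.913, 0.0], [-0.0, 0.0, -1.0]]
ft_force: [0.9, 0.3, -3.7]
grip_width: 0.0284
gripper_force: 79.2
```

```bash
python3 - <<'E'
from rig import telemetry, get_image
from h import *
s=telemetry.observe(); print(np.round(s["position"],4),np.round(s["tool_rot"],4).tolist(),s["ft_force"])
d=get_image("wrist"); np.savez("w2.npz",**d,**{k:s[k] for k in("position","tool_rot")})
cv2.imwrite("pics/w2.png",d["frame"][...,::-1])
P=cloud(d,s);hsv=cv2.cvtColor(d["frame"],cv2.COLOR_RGB2HSV);H,S,V=[hsv[...,i].astype(int) for i in range(3)]
g=(H>55)&(H<95)&(S>100)&(V>30)
for b,st,c in blobs(g,800):
    Q=P[b&(P[...,2]>.06)&(P[...,2]<.1)]; A=np.c_[Q[:,:2]-[.547,-.263],np.ones(len(Q))]; co=np.linalg.lstsq(A,Q[:,2],rcond=None)[0]
    print(st,len(Q),np.nanmedian(Q,0),(np.nanpercentile(Q,99,axis=0)+np.nanpercentile(Q,1,axis=0))/2,np.ptp(Q,axis=0),"slopes deg",np.degrees(co[:2]),co[2])
# mat from top image and wrist1: corners via minAreaRect
t=dict(np.load("top0.npz"));w=dict(np.load("w1.npz"));sw={k:w[k] for k in("position","tool_rot")}
for n,d,ss in(("top",t,None),("w1",w,sw)):
    h=cv2.cvtColor(d["frame"],cv2.COLOR_RGB2HSV).astype(int);m=(h[...,0]>100)&(h[...,0]<125)&(h[...,1]>130)&(h[...,2]>40)
    b=max(blobs(m,500),key=lambda x:x[1][4])[0]; c=cv2.convexHull(cv2.findContours(b.astype(np.uint8),0,1)[0][0])[:,0]
    X=np.array([on_plane(d,p,.004,ss)[:2] for p in c.astype(float)],np.float32);r=cv2.minAreaRect(X);print(n,"mat",r)
# held tool foot/handle from side and top views
for n in("top","side"):
    d=get_image(n);P=cloud(d);p=np.array(s["position"])
    m=(np.hypot(P[...,0]-p[0],P[...,1]-p[1])<.036)&(P[...,2]>p[2]-.05)&(P[...,2]<p[2]-.005);Q=P[m]
    print(n,m.sum(),Q[:,:].min(0) if m.sum() else 0,Q.max(0) if m.sum() else 0)
    if n=="side": cv2.imwrite("pics/side2.png",d["frame"][...,::-1])
E
```

```text
[ 0.6235 -0.1868  0.1857] [[-0.9134, 0.407, 0.0001], [0.407, 0.9134, 0.0], [-0.0001, 0.0001, -1.0]] [ 0.89133198  0.33160247 -3.65314907]
[   57    87   172   163 21002] 20912 [ 0.54354419 -0.25966155  0.08049699] [ 0.54683439 -0.26002037  0.07970012] [0.09357999 0.09570007 0.02049467] slopes deg [-0.53984575 -0.29381998] 0.08080125379119535
top mat ((0.49656614661216736, -0.020372457802295685), (0.137081116437912, 0.13647237420082092), 5.934825420379639)
w1 mat ((0.49555084109306335, -0.0193331316113472), (0.13690298795700073, 0.13703718781471252), 5.904670238494873)
top 0 0 0
side 1150 [ 0.59199233 -0.21869973  0.1519892 ] [ 0.65219319 -0.15854969  0.18063383]
```

View pics/w2.png

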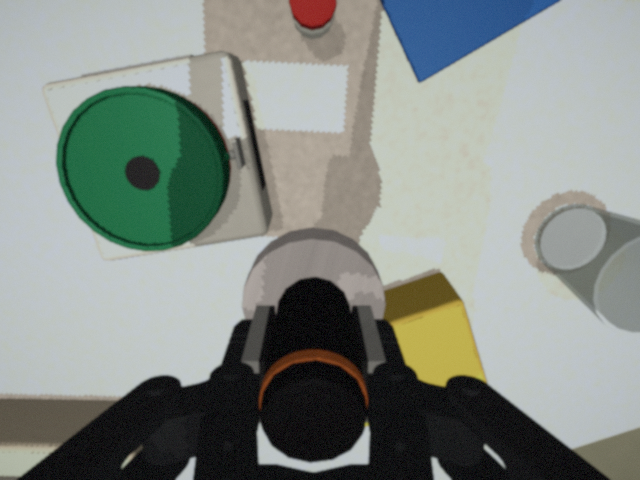

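View pics/side2.png

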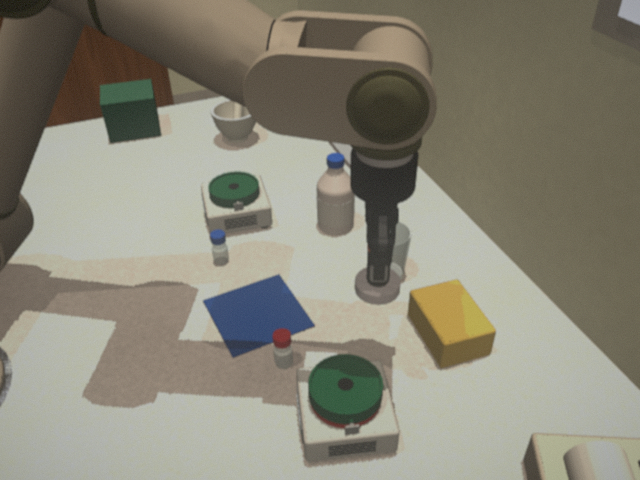

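Wrist view: proud cover at (143,168) with its hub at (142,173), red vial at (313,10), foot held straight at (313,290). Side view confirms the tool is held upright over the clear table at (378,285). The measured cover centre is (0.547, -0.261) with its face at 0.080, as stated. I move over it.

>>> apply_moves([
  [5, -12, 0, 0, 0, 0, 0],
  [10, -25, 0, 0, 0, 0, 0],
  [10, -27, 0, 0, 0, 0, 0],
  [10, -22, 0, 0, 0, 0, 0],
  [5, -13, 10, 0, 0, 0, 0],
  [0, 0, 18, 0, 0, 0, 0],
  [0, 0, 14, 0, 0, 0, 0],
  [0, 0, 10, 0, 0, 0, 0],
  [0, 0, 4, 0, 0, 0, 0],
  [0, 0, 0, 0, 0, 0, 0],
  [0, 0, 0, 0, 0, 0, 0],
  [0, 0, 0, 0, 0, 0, 0],
])

```text
time_s: 7.42
position: [0.547, -0.2617, 0.1297]
tool_rot: [[-0.913, 0.408, 0.001], [0.408, 0.913, -0.0], [-0.001, -0.0, -1.0]]
ft_force: [-0.7, -0.2, -4.3]
grip_width: 0.0283
gripper_force: 79.4
```

```bash
python3 - <<'E'
from rig import telemetry, get_image
from h import *
s=telemetry.observe(); print(np.round(s["position"],4),s["ft_force"])
o=[]
d=get_image("side");o.append(cv2.resize(d["frame"][290:470,240:440],(600,540),interpolation=2))
P=cloud(d);p=np.array(s["position"])
m=(np.hypot(P[...,0]-p[0],P[...,1]-p[1])<.036)&(P[...,2]>.089)&(P[...,2]<.112);Q=P[m];print(m.sum(),Q.min(0),Q.max(0))
cv2.imwrite("pics/s3.png",o[0][...,::-1])
E
```

```text
[ 0.547  -0.2617  0.1297] [-0.71931417 -0.23233362 -4.28709459]
371 [ 0.51585618 -0.29309612  0.09659403] [ 0.57374415 -0.23431658  0.11197398]
```

View pics/s3.png

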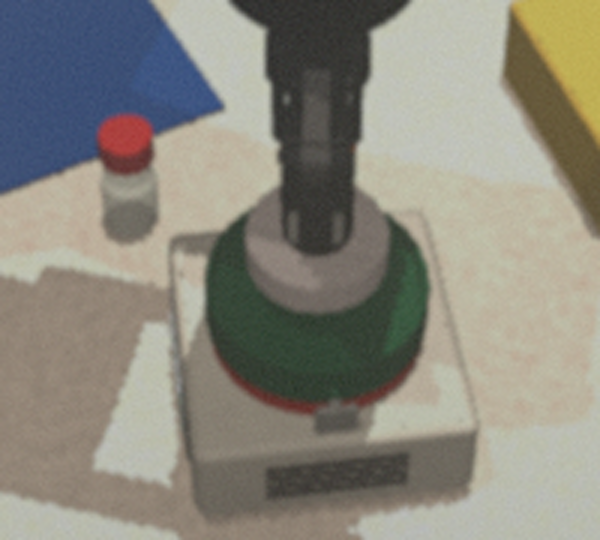

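Side crop: the foot (at 317,245 in the crop) hovers centred over the green cover (318,300), with the red band visible at the bottom. Now the slow press.

>>> apply_moves([
  [0, 0, 5, 0, 0, 0, 0],
  [0, 0, 6, 0, 0, 0, 0],
  [0, 0, 3, 0, 0, 0, 0],
  [0, 0, 2, 0, 0, 0, 0],
  [0, 0, 1, 0, 0, 0, 0],
  [0, 0, 1, 0, 0, 0, 0],
  [0, 0, 1, 0, 0, 0, 0],
  [0, 0, 1, 0, 0, 0, 0],
  [0, 0, 0, 0, 0, 0, 0],
])

```text
time_s: 8.6
position: [0.547, -0.2617, 0.1104]
tool_rot: [[-0.913, 0.407, 0.001], [0.407, 0.913, -0.001], [-0.001, -0.0, -1.0]]
ft_force: [-1.5, 1.9, 4.2]
grip_width: 0.0283
gripper_force: 80.2
```

>>> apply_moves([
  [0, 0, 1, 0, 0, 0, 0],
  [0, 0, 1, 0, 0, 0, 0],
  [0, 0, 1, 0, 0, 0, 0],
  [0, 0, 1, 0, 0, 0, 0],
  [0, 0, 0, 0, 0, 0, 0],
])

```text
time_s: 9.22
position: [0.5466, -0.2615, 0.1046]
tool_rot: [[-0.913, 0.408, -0.001], [0.408, 0.913, 0.001], [0.001, 0.0, -1.0]]
ft_force: [0.2, -0.1, -4.6]
grip_width: 0.0282
gripper_force: 79.6
```

>>> apply_moves([
  [0, 0, 1, 0, 0, 0, 0],
  [0, 0, 1, 0, 0, 0, 0],
  [0, 0, 1, 0, 0, 0, 0],
  [0, 0, 0, 0, 0, 0, 0],
  [0, 0, 0, 0, 0, 0, 0],
])

```text
time_s: 9.85
position: [0.5469, -0.2617, 0.1023]
tool_rot: [[-0.913, 0.408, 0.0], [0.408, 0.913, -0.0], [-0.0, -0.0, -1.0]]
ft_force: [0.1, -0.4, -4.7]
grip_width: 0.0285
gripper_force: 79.6
```

>>> apply_moves([
  [0, 0, 1, 0, 0, 0, 0],
  [0, 0, 1, 0, 0, 0, 0],
  [0, 0, 0, 0, 0, 0, 0],
])

```text
time_s: 10.22
position: [0.5471, -0.2618, 0.1017]
tool_rot: [[-0.913, 0.408, 0.001], [0.408, 0.913, -0.001], [-0.002, -0.0, -1.0]]
ft_force: [-2.8, 1.9, 6.4]
grip_width: 0.0282
gripper_force: 80.1
```

>>> apply_moves([
  [0, 0, 1, 0, 0, 0, 0],
  [0, 0, 0, 0, 0, 0, 0],
])

```text
time_s: 10.48
position: [0.5472, -0.2618, 0.1015]
tool_rot: [[-0.913, 0.407, 0.002], [0.407, 0.913, -0.002], [-0.002, -0.001, -1.0]]
ft_force: [-4.5, 2.4, 12.6]
grip_width: 0.0283
gripper_force: 80.6
```

>>> apply_moves([
  [0, 0, 1, 0, 0, 0, 0],
  [0, 0, 1, 0, 0, 0, 0],
  [0, 0, 0, 0, 0, 0, 0],
  [0, 0, 0, 0, 0, 0, 0],
  [0, 0, 0, 0, 0, 0, 0],
  [0, 0, 0, 0, 0, 0, 0],
  [0, 0, 0, 0, 0, 0, 0],
  [0, 0, 0, 0, 0, 0, 0],
  [0, 0, 0, 0, 0, 0, 0],
  [0, 0, 0, 0, 0, 0, 0],
  [0, 0, 0, 0, 0, 0, 0],
  [0, 0, 0, 0, 0, 0, 0],
])

```text
time_s: 11.98
position: [0.5474, -0.2619, 0.1013]
tool_rot: [[-0.913, 0.407, 0.003], [0.407, 0.913, -0.003], [-0.004, -0.001, -1.0]]
ft_force: [-6.6, 4.8, 24.6]
grip_width: 0.0287
gripper_force: 81.8
```

>>> apply_moves([
  [0, 0, -3, 0, 0, 0, 0],
  [0, 0, -4, 0, 0, 0, 0],
  [0, 0, -10, 0, 0, 0, 0],
  [0, 0, -20, 0, 0, 0, 0],
  [0, 0, -25, 0, 0, 0, 0],
  [0, 0, -20, 0, 0, 0, 0],
  [0, 0, -8, 0, 0, 0, 0],
  [-10, 25, 0, 0, 0, 0, 0],
  [-15, 35, 0, 0, 0, 0, 0],
  [-10, 25, 0, 0, 0, 0, 0],
  [-5, 14, 0, 0, 0, 0, 0],
  [0, 0, 0, 0, 0, 0, 0],
])

```text
time_s: 13.48
position: [0.6238, -0.1871, 0.1867]
tool_rot: [[-0.914, 0.407, -0.001], [0.407, 0.914, 0.0], [0.001, -0.0, -1.0]]
ft_force: [-0.3, -0.4, -4.2]
grip_width: 0.0284
gripper_force: 79.7
```

```bash
python3 - <<'E'
from rig import telemetry, get_image
from h import *
s=telemetry.observe(); p=np.array(s["position"]);print(np.round(p,4),s["ft_force"])
for n in("wrist","side"):
    d=get_image(n);P=cloud(d,s);h=cv2.cvtColor(d["frame"],cv2.COLOR_RGB2HSV).astype(int)
    g=(h[...,0]>55)&(h[...,0]<95)&(h[...,1]>80)&(h[...,2]>20)&(np.hypot(P[...,0]-.547,P[...,1]+.261)<.04)
    Q=P[g];A=np.c_[Q[:,:2]-[.547,-.261],np.ones(len(Q))];co=np.linalg.lstsq(A,Q[:,2],rcond=None)[0];print(n,g.sum(),"slopes",np.degrees(co[:2]),"z",co[2])
    if n=="side":
        m=(np.hypot(P[...,0]-p[0],P[...,1]-p[1])<.036)&(P[...,2]<p[2]-.005)&(P[...,2]>p[2]-.05);Q=P[m];print("foot",Q.min(0),Q.max(0))
        cv2.imwrite("pics/s4.png",cv2.resize(d["frame"][220:470,220:480],(780,600))[...,::-1])
E
```

```text
[ 0.6238 -0.1871  0.1867] [-0.33360608 -0.38303884 -4.17354673]
wrist 12849 slopes [-0.02199838  0.2437982 ] z 0.0702945654481573
side 1720 slopes [-0.1940794  0.2276985] z 0.06976325279421285
foot [ 0.59197033 -0.21977217  0.1540295 ] [ 0.6513627  -0.15851791  0.18168846]
```

View pics/s4.png

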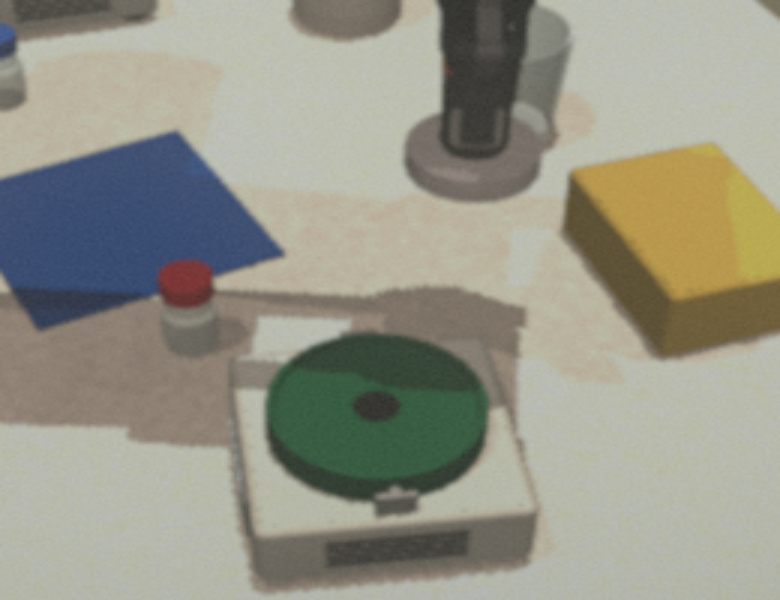

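Side crop: the cover (377,410) is level, with no red band visible; depth gives its face at 0.070. The red vial (187,305) is undisturbed. Now I return the tool to the mat centre (0.4955, -0.0195).

>>> apply_moves([
  [12, 7, 0, 0, 0, 0, 0],
  [28, 15, 0, 0, 0, 0, 0],
  [38, 21, 0, 0, 0, 0, 0],
  [40, 22, 0, 0, 0, 0, 0],
  [37, 20, 0, 0, 0, 0, 0],
  [21, 11, 5, 0, 0, 0, 0],
  [9, 5, 15, 0, 0, 0, 0],
  [0, 0, 30, 0, 0, 0, 0],
  [0, 0, 35, 0, 0, 0, 0],
  [0, 0, 30, 0, 0, 0, 0],
  [0, 0, 18, 0, 0, 0, 0],
  [0, 0, 6, 0, 0, 0, 0],
])

```text
time_s: 15.08
position: [0.495, -0.0198, 0.048]
tool_rot: [[-0.913, 0.408, -0.001], [0.408, 0.913, 0.0], [0.001, -0.0, -1.0]]
ft_force: [-0.4, -0.2, -3.5]
grip_width: 0.0281
gripper_force: 79.7
```

>>> apply_moves([
  [0, 0, 4, 0, 0, 0, 0],
  [0, 0, 3, 0, 0, 0, 0],
  [0, 0, 2, 0, 0, 0, 0],
  [0, 0, 1, 0, 0, 0, 0],
  [0, 0, 0, 0, 0, 0, 0],
  [0, 0, 0, 0, 0, 0, 0],
])

```text
time_s: 15.82
position: [0.496, -0.0199, 0.0384]
tool_rot: [[-0.913, 0.408, 0.0], [0.408, 0.913, -0.0], [-0.0, -0.0, -1.0]]
ft_force: [-0.1, -0.1, -3.7]
grip_width: 0.0284
gripper_force: 79.7
```

>>> apply_moves([
  [0, 0, 1, 0, 0, 0, 0],
  [0, 0, 1, 0, 0, 0, 0],
  [0, 0, 0.5, 0, 0, 0, 0],
  [0, 0, 0, 0, 0, 0, 0],
  [0, 0, 0, 0, 0, 0, 0],
])

```text
time_s: 16.45
position: [0.4959, -0.0199, 0.0359]
tool_rot: [[-0.913, 0.408, 0.0], [0.408, 0.913, -0.0], [-0.0, -0.0, -1.0]]
ft_force: [-0.4, 0.7, -1.3]
grip_width: 0.0287
gripper_force: 79.9
```

>>> apply_moves([
  [0, 0, 0.5, 0, 0, 0, 0],
  [0, 0, 0, 0, 0, 0, 0],
  [0, 0, 0, 0, 0, 0, 0.5],
  [0, 0, 0, 0, 0, 0, 0.7],
  [0, 0, 0, 0, 0, 0, 1],
  [0, 0, 0, 0, 0, 0, 1],
  [0, 0, 0, 0, 0, 0, 1],
  [0, 0, 0, 0, 0, 0, 1],
  [0, 0, 0, 0, 0, 0, 1],
])

```text
time_s: 17.58
position: [0.496, -0.0199, 0.0353]
tool_rot: [[-0.913, 0.408, 0.0], [0.408, 0.913, -0.0], [-0.0, -0.0, -1.0]]
ft_force: [-0.1, -0.5, -0.3]
grip_width: 0.0855
gripper_force: 0.0
```

>>> apply_moves([
  [0, 0, -5, 0, 0, 0, 1],
  [0, 0, -10, 0, 0, 0, 1],
  [0, 0, -20, 0, 0, 0, 1],
  [0, 0, -30, 0, 0, 0, 1],
  [0, 0, -35, 0, 0, 0, 1],
  [0, 0, -30, 0, 0, 0, 1],
  [0, 0, -15, 0, 0, 0, 1],
  [0, 0, -5, 0, 0, 0, 1],
  [0, 0, 0, 0, 0, 0, 1],
  [0, 0, 0, 0, 0, 0, 1],
])

```text
time_s: 18.82
position: [0.4957, -0.0198, 0.1847]
tool_rot: [[-0.913, 0.408, -0.001], [0.408, 0.913, 0.0], [0.001, -0.0, -1.0]]
ft_force: [-0.2, -0.9, 0.8]
grip_width: 0.0854
gripper_force: 0.0
```

```bash
python3 - <<'E'
from rig import telemetry, get_image
from h import *
s=telemetry.observe(); print(np.round(s["position"],4),s["ft_force"],s["time_s"])
d=get_image("side");cv2.imwrite("pics/s5.png",d["frame"][...,::-1])
for n in("wrist","side"):
    if n=="wrist": d=get_image(n)
    else: d=get_image("side")
    P=cloud(d,s)
    for lo,hi in((.014,.025),(.078,.095)):
        m=(P[...,2]>lo)&(P[...,2]<hi)&(np.hypot(P[...,0]-.495,P[...,1]+.018)<.045);Q=P[m];print(n,m.sum(),np.round((Q.max(0)+Q.min(0))/2,4),np.round(np.ptp(Q,axis=0),4),"zmed",round(float(np.median(Q[:,2])),4))
E
```

```text
[ 0.4957 -0.0198  0.1847] [-0.19761033 -0.86550186  0.7573536 ] 18.825
wrist 2739 [ 0.4957 -0.0197  0.0194] [0.0583 0.0596 0.0108] zmed 0.0204
wrist 1953 [ 0.4959 -0.0195  0.0833] [0.0301 0.0303 0.0105] zmed 0.0861
side 570 [ 0.4947 -0.0232  0.0196] [0.0591 0.0576 0.0108] zmed 0.0198
side 253 [ 0.4946 -0.02    0.0831] [0.0292 0.0332 0.0101] zmed 0.0853
```

View pics/s5.png

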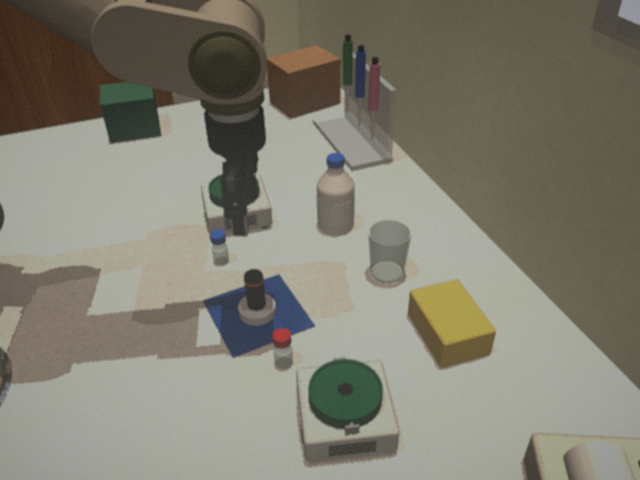

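The tool stands upright at the centre of the mat (257,305) and the cover is home and level (345,392). The bystanders are where they were, and the gripper is clear.

```bash
python3 -c "
from rig import env
print(env.close_job())"
```

```text
the job is handed in; nothing more can be done
None
```

The proud cover is pressed fully home and level (face measured at 70 mm, no red showing), the seating tool stands upright and released at the centre of the blue mat, nothing else was disturbed, and the job was handed in at about 19 s.

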